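# Point-and-check round at the shoe-care bench

### The arm

A 6-joint arm with a two-finger parallel gripper is mounted at the origin on the work surface. World frame = base frame: x ahead of the robot, y to its left, z up, the work surface at z = 0. Lengths are in m, angles in rad, forces in N, time in s.
With the tool pointing down it reaches from about 0.225 to 0.875 m from the base axis. Payload 3.4 kg.
Tool frame: the origin (TCP) lies on the mounting face of the last link; the fingertips stand 173 mm ahead of it and the grasp point (between the pads) lies 155 mm ahead of it; x points along the fingers, y is the direction in which the jaws open and shut, and the axes are right-handed (so a half turn about x gives the same grasp; the last joint's range is limited). The gripper opens to 85 mm and grips with 20 to 120 N. Pads are 22 mm wide; open, the fingers measure 114 mm over their backs; the gripper's body (76 mm by 85 mm) begins 54 mm behind the grasp point. The pads swing forward as they close: fully open they stand 13 mm farther back than shut.
Start: joints at [1.222, 0.276, 1.505, -0, 1.361, -0.121], TCP at [0.13, 0.56, 0.405] pointing down, gripper open.
Joint ranges: [-2.89, 2.89], [-0.75, 2.08], [0.22, 2.7], [-1.18, 4.32], [0.11, 2.71], [-2.7, 2.7]. Speed limits (rad/s): [2.57, 2.57, 3.14, 3.14, 3.14, 3.14].

### API

Orientations are given as a unit quaternion [w, x, y, z].
In Python, from rig import manip gives the robot as it stands.
- The arm moves only by the tool arm_command, never from a script. Its argument "targets" is a list of rows, each an object with "dp": the shift along the tool's x, y, z in m, a list of three; "turn": the turn, a rotation vector about the tool's x, y, z in degrees, a list of three; "grip": the opening, from -1 (shut) to 1 (fully open). In form: [{"dp": [tx, ty, tz], "turn": [wx, wy, wz], "grip": grip}, ...]. A call has 1 to 8 rows; each row shifts and turns the commanded pose from where the row before left it, along the tool's axes as they then stand; what a row does not reach is not made up. A row lasts 1/10 s, in which the tool goes at most 50 mm and 8.59 degrees, less where a joint would pass 70% of its speed; a pose out of reach is approached as far as the arm can. A call with a gripper value outside its range is refused whole. The fingers move at their own pace and stop on an object; "grip_force" is the grip in N (left out, the last holds). Time passes only in rows, so rows that do not move let the fingers close. It gives the time, the measured TCP pose, the force and the opening at its end, in the units of the state.
- manip.get_state(): the state, without advancing time (a new reading comes with each control period).
- manip.get_image(name): name is "scene" or "top" or "wrist"; returns the picture (480x640x3 uint8, red, green, blue); there is no depth.
- manip.calibration(name): a dict with "fx", "fy", "cx", "cy" (pixels), "R" (3x3) and "t" (3): a world point X has camera coordinates R X + t. Camera axes: x right, y down, z forward; pixel columns grow to the right and rows downward; lengths in m; the calibration is good to about 2 mm. A picture is of the moment at which its call begins: read the wrist's pose just before it. calibration takes no time and is no camera call; for the wrist camera it gives the pose at the moment of the call.
- manip.sign_off(): hands the job in, once; it reports no verdict.
The state is a dict: "clock": time; "qpos": joint angles; "qd": joint speeds; "effort": joint torques, N m; "position": TCP position; "ee_rot": TCP orientation; "contact_force": force on the tool from outside, world axes, zero at the start; "moment": the same for the moment, N m; "width": finger opening in m.
Only numpy, scipy, OpenCV 4.12 (cv2) and the standard library are available. Lean on these libraries where they do the work, as an engineer would, in place of code of your own. Each camera call takes 0.05 s, during which the arm holds its last target.

### The job

Do the closing point-and-check round at the shoe-care bench: point at the flat steel bottle opener held on the pegboard, fingertips about 3 cm above its middle, and stay there for at least two seconds; then point in the same way at the grey deodorizer pod (not the white one), about 3 cm above its top, again for at least two seconds; then press the green check button all the way down, let it spring back and take the hand away. Touch and move nothing but the button, pick nothing up, point at nothing else, and keep the hand well above the other things on the way.

Things in the scene. Friction and masses are not known exactly. Their poses are not given: they have to be found in the camera images.
- opener_mid (a point): middle of the upper face of the flat steel bottle opener: bare metal, 140 mm long, 22 to 38 mm wide, 4 mm thick, with a square hole at its lower end. Held fast in one of the two spring clips, lying parallel to the sloped pegboard, its length down the slope; about 123 mm above the bench. Axes: z up, x level along the board, y level towards the board's lower edge.
- shoehorn_mid (a point): middle of the upper face of the blue plastic shoehorn, about 190 mm long, 20 to 38 mm wide, held in the other clip, 130 mm from the opener; same axes. Bystander.
- pegboard: the narrow sloped pegboard of pale wood on two steel feet, at the robot's right, fixed to the bench: 280 mm along its x, 170 mm deep in y, its face sloping at 40 degrees from 45 mm high on its +y edge to 190 mm high on its -y edge. Origin on the bench under the middle of the face, z up. The two clips are at x = -65 and +65 mm.
- grey_pod_top (a point): middle of the top of the grey plastic deodorizer pod, a loose round dome 68 mm across and 45 mm high with dark slots round its side, standing on the bench; the point is at its highest point, z up.
- white_pod_top (a point): the same point of a white pod of the same shape and size. Bystander.
- check_button_top (a point): middle of the top of the green push button, cap 40 mm across, in a black housing fixed to the bench at the robot's left; z is up and it is pressed straight down. Travel 8 mm; a spring needs 5 N to bottom it out, and it springs back by itself.
- check_button (a joint): travel of the green button: 0 m released, 0.008 m fully down
- heel_pads: banded stack of four black hard rubber heel pads, 72 x 64 mm, 32 mm high, loose. Bystander; origin under its middle.
- polish_tin: round shoe polish tin, 76 mm across and 26 mm high, steel with black lid and a brass-coloured disc, loose. Bystander; origin under its middle.
- key_bowl: blue ceramic key bowl, 120 mm across and 48 mm high, loose. Bystander; origin under its middle.
- shoe_brush: shoe brush with wooden back, 150 x 45 mm, 47 mm high, loose, beyond the work. Bystander; origin under its middle.
- cleaner_bottle: yellow bottle 56 mm across, 160 mm high, loose, far left. Bystander; origin under its middle.

How it is judged:
By the outcome, as a careful person would: the job done as asked, in the order asked, and still so for the second after the job is handed in, with the robot touching nothing.
It also fails if it takes over 64 s, if anything falls off the work surface, if the arm or the gripper's body presses on something with over 40 N, if the wrist force passes 120 N, or if a joint passes its speed limit or range.

## Working session

There is one attempt and no reset: what is moved stays moved. The work goes in short steps, Python scripts to look and compute and a tool call to move; the robot and the scene stay as the last step left them, time stands still between calls to the robot, and variables do not carry over. Pictures are saved under pics/ and viewed, and the job is handed in when it is done.

Besides the shell and the picture viewer there is one more tool, called after "Call:" as name([rows], argument=value, ...), one row to a line, values as JSON. arm_command: Moves the arm, as the interface text tells. Its arguments: {"type":"object","properties":{"targets":{"type":"array"},"grip_force":{"type":"number"}},"required":["targets"]}

```bash
ls; mkdir -p pics; python3 - <<'E'
from rig import manip
import cv2
print(manip.get_state())
for n in ("scene","top","wrist"):
    c=manip.calibration(n); print(n,c)
    im=manip.get_image(n); cv2.imwrite(f"pics/{n}0.png",im[:,:,::-1])
E
```

```text
pics
{'clock': 0.0, 'qpos': array([ 1.22197430e+00,  2.76568653e-01,  1.50615341e+00, -3.28488031e-05,
        1.36069126e+00, -1.21011215e-01]), 'qd': array([ 0.00065956, -0.00011228, -0.00036281, -0.00126524, -0.00028028,
       -0.00081765]), 'effort': array([-1.58687097e-03, -4.16769791e+01, -2.45806271e+01, -4.66463280e-04,
        1.09372748e-02,  3.81266568e-05]), 'position': array([0.12980099, 0.55992611, 0.40384637]), 'ee_rot': array([ 0.70238578,  0.07973812,  0.70266335, -0.08099545]), 'contact_force': array([-0.84435597, -0.137221  ,  0.47722188]), 'moment': array([-0.03545221, -0.03935037,  0.01892445]), 'width': 0.08513232324915805}
scene {'fx': 577.1791750430219, 'fy': 577.1791750430219, 'cx': 319.7704461969365, 'cy': 239.4532260218331, 'R': array([[ 0.9011431 ,  0.43345979, -0.00732932],
       [ 0.37172989, -0.78128764, -0.50140455],
       [-0.22306502,  0.44911272, -0.86518192]]), 't': array([-0.58151515, -0.14300483,  1.62440118])}
top {'fx': 614.6732776137437, 'fy': 614.6732776137437, 'cx': 315.35993678267516, 'cy': 242.29449157590295, 'R': array([[-0.02845577, -0.99956563, -0.00766957],
       [-0.99714044,  0.02892243, -0.06981714],
       [ 0.07000864,  0.00566094, -0.99753032]]), 't': array([0.07168241, 0.59457427, 1.53090825])}
wrist {'fx': 416.70688205427604, 'fy': 416.70688205427604, 'cx': 326.00270424497876, 'cy': 242.1101682628861, 'R': array([[ 0.22544548,  0.97425384, -0.00194738],
       [ 0.92072203, -0.21240373,  0.32734631],
       [ 0.31850476, -0.07559175, -0.94490243]]), 't': array([-0.5750122 , -0.04360658,  0.38216443])}
```

View pics/scene0.png

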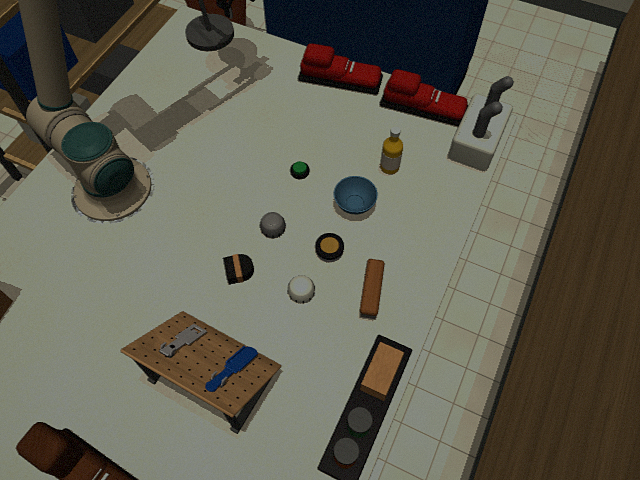

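View pics/top0.png

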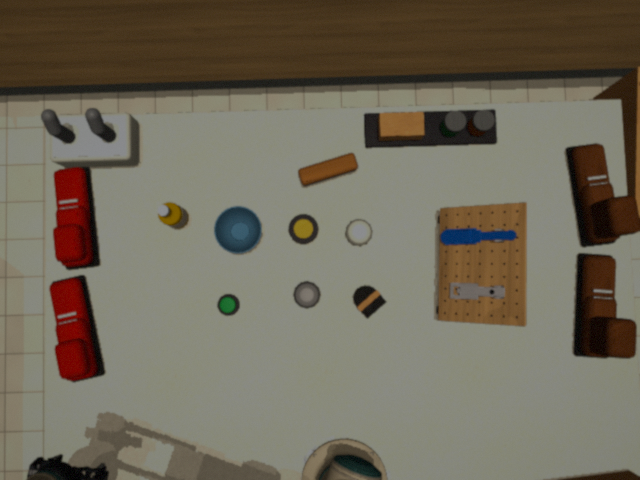

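View pics/wrist0.png

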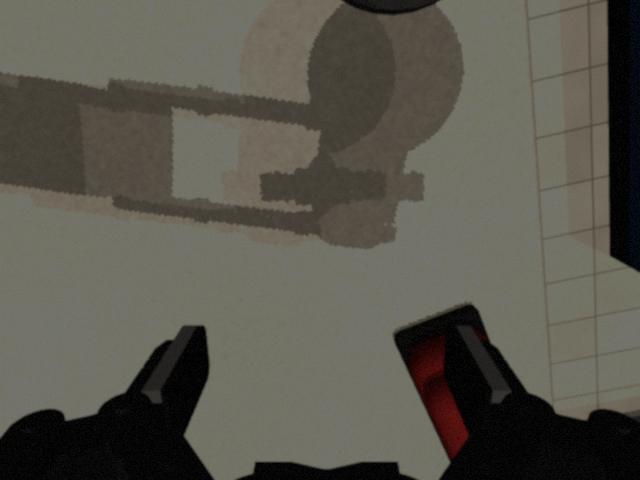

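```bash
python3 - <<'E'
import cv2,numpy as np
s=cv2.imread("pics/scene0.png");t=cv2.imread("pics/top0.png")
a=cv2.resize(s[300:435,110:290],None,fx=4,fy=4,interpolation=cv2.INTER_CUBIC)
b=cv2.resize(t[195:335,425:535],None,fx=4,fy=4,interpolation=cv2.INTER_CUBIC)
cv2.imwrite("pics/s_board.png",np.clip(a*1.6,0,255));cv2.imwrite("pics/t_board.png",np.clip(b*1.6,0,255))
c=cv2.resize(s[140:310,215:405],None,fx=4,fy=4,interpolation=cv2.INTER_CUBIC)[:600]
d=cv2.resize(t[200:330,200:400],None,fx=4,fy=4,interpolation=cv2.INTER_CUBIC)
cv2.imwrite("pics/t_pods.png",np.clip(d*1.6,0,255))
cv2.imwrite("pics/s_pods.png",np.clip(c*1.6,0,255))
E
```

```text
[ WARN:0@0.089] global loadsave.cpp:1063 imwrite_ Unsupported depth image for selected encoder is fallbacked to CV_8U.
```

View pics/s_board.png

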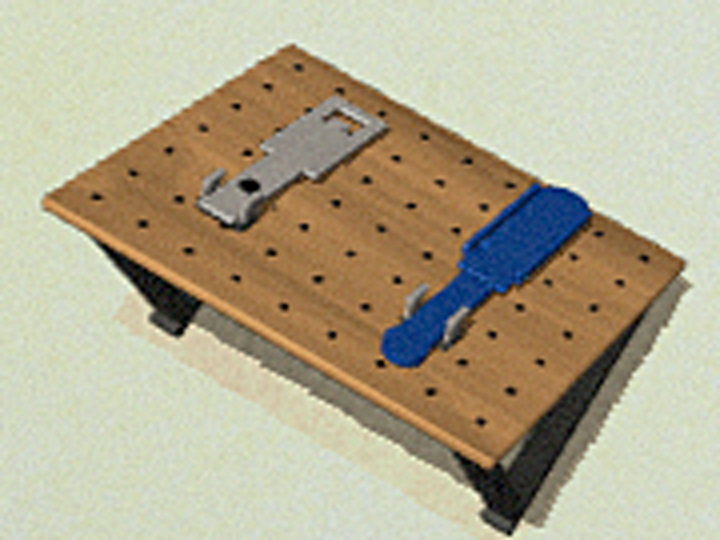

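View pics/t_board.png

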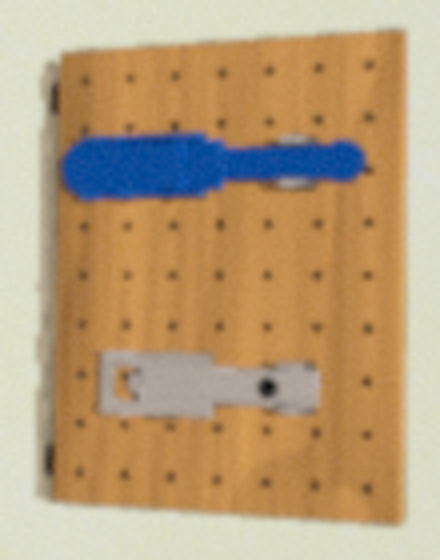

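View pics/t_pods.png

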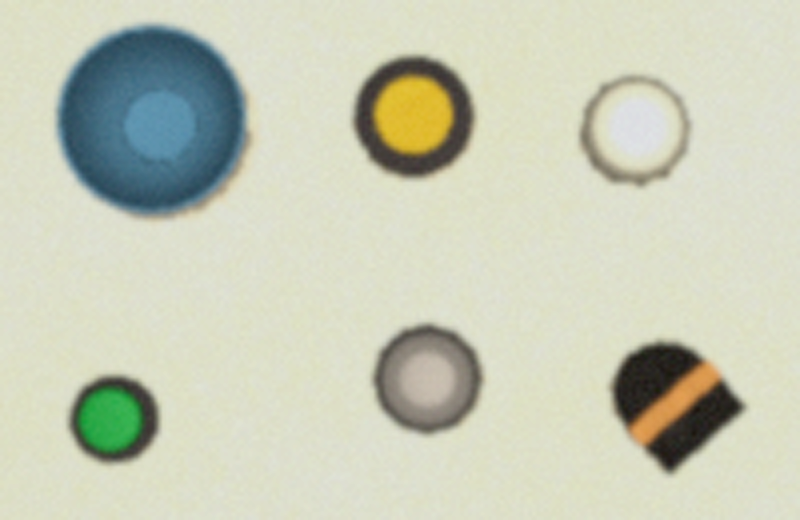

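View pics/s_pods.png

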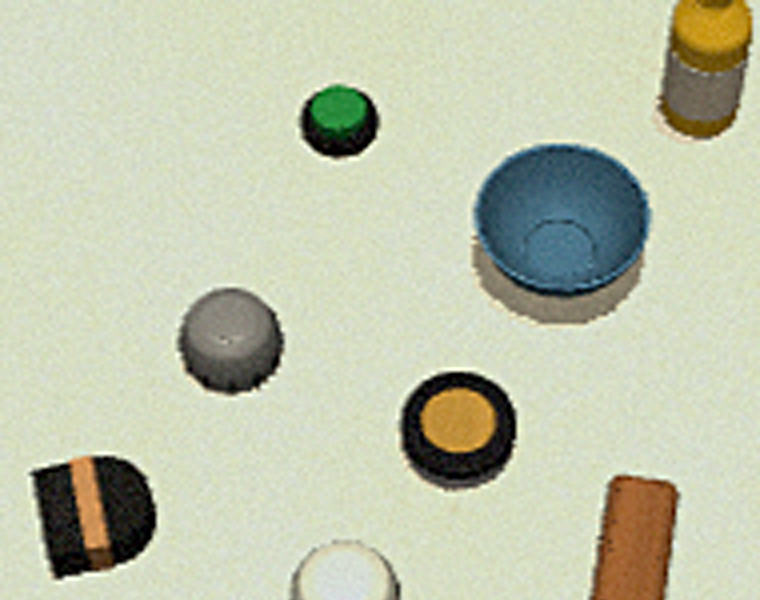

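```bash
cat > h.py <<'E'
import numpy as np,cv2
from rig import manip
C={n:manip.calibration(n) for n in("scene","top","wrist")}
def ray(n,u,v,c=None):
    c=c or C[n];R=np.array(c["R"]);t=np.array(c["t"])
    d=R.T@np.array([(u-c["cx"])/c["fx"],(v-c["cy"])/c["fy"],1.]);return -R.T@t,d
def plane(n,u,v,z,c=None):
    o,d=ray(n,u,v,c);return o+d*(z-o[2])/d[2]
def tri(p,q):
    o1,d1=ray("top",*p);o2,d2=ray("scene",*q)
    s=np.linalg.lstsq(np.c_[d1,-d2],o2-o1,rcond=None)[0]
    a=o1+d1*s[0];b=o2+d2*s[1];return (a+b)/2,np.linalg.norm(a-b)
def proj(n,X,c=None):
    c=c or C[n];p=np.array(c["R"])@X+np.array(c["t"]);return c["cx"]+c["fx"]*p[0]/p[2],c["cy"]+c["fy"]*p[1]/p[2]
E
python3 - <<'E'
from h import *
np.set_printoptions(precision=4,suppress=True)
s=cv2.imread("pics/scene0.png");t=cv2.imread("pics/top0.png")
# opener
lt,ut=(449.75,290.7),(505,292); ls,us=(201.25,327.75),(164.5,354)
L,U=tri(lt,ls),tri(ut,us);print("opener low",L,"up",U,"mid",(L[0]+U[0])/2,"len",np.linalg.norm(L[0]-U[0]))
for n,l,u in(("top",lt,ut),("scene",ls,us)):
    a=plane(n,*l,.078);b=plane(n,*u,.168);print(n,(a+b)/2,np.linalg.norm(a-b))
# board corners (top): 
tc=[(425+62/4,195+52/4),(425+405/4,195+30/4),(425+405/4,195+522/4),(425+55/4,195+500/4)]
sc=[(110+685/4,300+265/4),(110+490/4,300+465/4),(110+45/4,300+200/4),(110+292/4,300+45/4)]
for a,b in zip(tc,sc):print("corner",tri(a,b))
def blob(im,m,roi):
    x0,y0,x1,y1=roi;k=np.zeros_like(m);k[y0:y1,x0:x1]=m[y0:y1,x0:x1]
    n,_,st,ce=cv2.connectedComponentsWithStats(k);i=1+np.argmax(st[1:,4]);return ce[i],st[i]
def green(im):
    h=cv2.cvtColor(im,cv2.COLOR_BGR2HSV);return cv2.inRange(h,(45,120,40),(80,255,255))
bt,bs=blob(t,green(t),(200,280,260,330)),blob(s,green(s),(270,150,330,190))
print("green",bt,bs,tri(bt[0],bs[0]))
for z in(.03,.04,.05,.06):print(z,plane("top",*bt[0],z),plane("scene",*bs[0],z))
def dark(im):return cv2.inRange(cv2.cvtColor(im,cv2.COLOR_BGR2GRAY),0,int(.8*np.median(im)))
for nm,r1,r2 in(("grey",(280,270,335,320),(250,200,300,250)),("tin",(280,208,325,250),(310,228,350,268)),("pads",(345,280,395,325),(215,245,265,290)),("bowl",(205,200,270,260),(330,170,382,220))):
    a,b=blob(t,dark(t),r1),blob(s,dark(s),r2)
    print(nm,a[0],a[1],b[0],b[1],"z.025:",plane("top",*a[0],.025),plane("scene",*b[0],.025),tri(a[0],b[0]))
# grey pod highlight disc
print("grey top disc",plane("top",200+428/4,200+378/4,.045), "white",plane("top",359,232,.045))
E
```

```text
opener low (array([ 0.4671, -0.2676,  0.0686]), np.float64(0.0035375805525657807)) up (array([ 0.4618, -0.3744,  0.1588]), np.float64(0.003361410823605376)) mid [ 0.4645 -0.321   0.1137] len 0.13988672629264878
top [ 0.4633 -0.3198  0.123 ] 0.13915155165937765
scene [ 0.4695 -0.3221  0.123 ] 0.13921201732724955
corner (array([ 0.6724, -0.2605,  0.0392]), np.float64(0.0009970615840523137))
corner (array([ 0.6621, -0.4267,  0.1811]), np.float64(0.0010343673561559776))
corner (array([ 0.3864, -0.4105,  0.1841]), np.float64(0.0031764006137916744))
corner (array([ 0.3953, -0.2433,  0.0415]), np.float64(0.0028724592893577096))
green (array([227.3602, 304.4313]), array([219, 297,  17,  16, 211], dtype=int32)) (array([299.352, 166.672]), array([293, 161,  14,  12, 125], dtype=int32)) (array([0.4466, 0.28  , 0.0203]), np.float64(0.0002024629059097792))
0.03 [0.4468 0.2785 0.03  ] [0.4503 0.2736 0.03  ]
0.04 [0.447  0.2769 0.04  ] [0.4541 0.2669 0.04  ]
0.05 [0.4473 0.2754 0.05  ] [0.4579 0.2603 0.05  ]
0.06 [0.4476 0.2739 0.06  ] [0.4616 0.2537 0.06  ]
grey [306.4988 294.2079] [293 281  28  2
[... 189 characters left out ...]
0692] [288 214  31  31 477] [328.7997 247.4927] [315 233  29  30 619] z.025: [0.6304 0.0848 0.025 ] [0.6348 0.0763 0.025 ] (array([0.6315, 0.0849, 0.0088]), np.float64(0.0011519339637879064))
pads [367.4596 299.7655] [353 285  33  33 631] [237.9625 268.3703] [222 254  32  31 667] z.025: [ 0.4483 -0.0716  0.025 ] [ 0.4523 -0.078   0.025 ] (array([ 0.4478, -0.0727,  0.0122]), np.float64(0.000637445676358177))
bowl [237.7706 229.7868] [ 214  206   48   48 1792] [354.7259 197.8224] [ 333  176   45   44 1605] z.025: [0.6334 0.2494 0.025 ] [0.6324 0.247  0.025 ] (array([0.6327, 0.2491, 0.0227]), np.float64(0.0021771478459471564))
grey top disc [0.466  0.0788 0.045 ] white [ 0.6172 -0.0548  0.045 ]
```

```bash
cat >> h.py <<'E'
from scipy.spatial.transform import Rotation as Ro
def pose():
    s=manip.get_state();w,x,y,z=s["ee_rot"];return np.array(s["position"]),Ro.from_quat([x,y,z,w]).as_matrix(),s
def go(P):
    """print tool-axes shift to bring TCP to P, and the turn to point straight down keeping yaw"""
    p,R,s=pose();print("clock",s["clock"],"pos",p,"w",s["width"],"F",s["contact_force"]);print("dp tool",R.T@(np.array(P)-p),"dist",np.linalg.norm(np.array(P)-p))
E
python3 - <<'E'
from h import *
np.set_printoptions(precision=4,suppress=True)
p,R,s=pose();print(R)
go([0.13,0.56,0.44])
for P in([.30,.1,.44],[.36,-.20,.44],[0.466,-.321,.43]): print(R.T@(np.array(P)-p))
c=C["wrist"];Rc=np.array(c["R"]);print("cam in tool",R.T@(-Rc.T@c["t"]-p),"axis",R.T@Rc.T@[0,0,1])
E
```

```text
[[-0.0005  0.2259  0.9742]
 [-0.0013  0.9742 -0.2259]
 [-1.     -0.0014 -0.0002]]
clock 0.15 pos [0.1298 0.56   0.4041] w 0.08555455177081674 F [ 0.0799 -0.1896  0.1816]
dp tool [-0.0359 -0.      0.0002] dist 0.035946031599128805
[-0.0354 -0.4097  0.2697]
[-0.0351 -0.6884  0.3959]
[-0.025  -0.7823  0.5265]
cam in tool [ 0.0297  0.0009 -0.0841] axis [ 0.9448 -0.0002  0.3275]
```

Call:
arm_command([
  {"dp": [-0.005,0,0],"turn": [7,0,0],"grip": -1},
  {"dp": [-0.005,0,0],"turn": [7,0,0],"grip": -1},
  {"dp": [-0.005,0,0],"turn": [7,0,0],"grip": -1},
  {"dp": [-0.005,0,0],"turn": [7,0,0],"grip": -1},
  {"dp": [-0.005,0,0],"turn": [7,0,0],"grip": -1},
  {"dp": [-0.005,0,0],"turn": [7,0,0],"grip": -1},
  {"dp": [-0.005,0,0],"turn": [7,0,0],"grip": -1},
  {"dp": [0,0,0],"turn": [7,0,0],"grip": -1},
])

```text
clock: 0.95
position: [0.1299, 0.5602, 0.4402]
ee_rot: [0.581, 0.403, 0.582, -0.402]
contact_force: [0.8, 0.7, 0.2]
width: 0.0002
```

Call:
arm_command([
  {"dp": [0,0,0],"turn": [7,0,0],"grip": -1},
  {"dp": [0,0,0],"turn": [7,0,0],"grip": -1},
  {"dp": [0,0,0],"turn": [7,0,0],"grip": -1},
  {"dp": [0,0,0],"turn": [0,0,0],"grip": -1},
])

```text
clock: 1.35
position: [0.1299, 0.5601, 0.4394]
ee_rot: [-0.5, -0.5, -0.5, 0.5]
contact_force: [0.6, -0.2, 0.2]
width: 0.0001
```

```bash
python3 - <<'E'
from h import *
np.set_printoptions(precision=4,suppress=True)
p,R,s=pose();print(R,s["qpos"])
go([0.466,-.321,.44])
E
```

```text
[[-0.0002  1.     -0.0007]
 [-0.0006 -0.0007 -1.    ]
 [-1.     -0.0002  0.0006]] [1.222  0.259  1.4431 0.     1.4402 1.2226]
clock 1.35 pos [0.1299 0.5601 0.4394] w 0.0001319848466495215 F [ 0.6362 -0.1797  0.1886]
dp tool [-0.0002  0.3367  0.8809] dist 0.943032906406597
```

Call:
arm_command([
  {"dp": [0,0.01,0.025],"turn": [0,0,0],"grip": -1},
  {"dp": [0,0.014,0.037],"turn": [0,0,0],"grip": -1},
  {"dp": [0,0.014,0.037],"turn": [0,0,0],"grip": -1},
  {"dp": [0,0.014,0.037],"turn": [0,0,0],"grip": -1},
  {"dp": [0,0.014,0.037],"turn": [0,0,0],"grip": -1},
  {"dp": [0,0.014,0.037],"turn": [0,0,0],"grip": -1},
  {"dp": [0,0.014,0.037],"turn": [0,0,0],"grip": -1},
  {"dp": [0,0.014,0.037],"turn": [0,0,0],"grip": -1},
])

```text
clock: 2.15
position: [0.2376, 0.2745, 0.4397]
ee_rot: [0.501, 0.499, 0.501, -0.499]
contact_force: [1.4, 0.1, 0.7]
width: 0.0001
```

Call:
arm_command([
  {"dp": [0,0.014,0.037],"turn": [0,0,0],"grip": -1},
  {"dp": [0,0.014,0.037],"turn": [0,0,0],"grip": -1},
  {"dp": [0,0.014,0.037],"turn": [0,0,0],"grip": -1},
  {"dp": [0,0.014,0.037],"turn": [0,0,0],"grip": -1},
  {"dp": [0,0.014,0.037],"turn": [0,0,0],"grip": -1},
  {"dp": [0,0.014,0.037],"turn": [0,0,0],"grip": -1},
  {"dp": [0,0.014,0.037],"turn": [0,0,0],"grip": -1},
  {"dp": [0,0.01,0.025],"turn": [0,0,0],"grip": -1},
])

```text
clock: 2.95
position: [0.3457, -0.0103, 0.4398]
ee_rot: [0.5, 0.5, 0.5, -0.5]
contact_force: [-0.3, 0.4, -0.1]
width: 0.0001
```

```bash
python3 - <<'E'
from h import *
np.set_printoptions(precision=4,suppress=True)
p,R,s=pose();print(R,s["qpos"])
go([0.466,-.321,.44])
E
```

```text
[[ 0.0008  1.     -0.0002]
 [-0.0007 -0.0002 -1.    ]
 [-1.      0.0008  0.0007]] [-0.2314 -0.1045  1.8488 -0.0005  1.3964 -0.2312]
clock 2.95 pos [ 0.3457 -0.0103  0.4398] w 5.773261805985091e-05 F [-0.3227  0.3912 -0.0994]
dp tool [0.0001 0.1203 0.3107] dist 0.33320801887448903
```

Call:
arm_command([
  {"dp": [0,0.009,0.03],"turn": [0,0,0],"grip": -1},
  {"dp": [0,0.009,0.042],"turn": [0,0,0],"grip": -1},
  {"dp": [0,0.009,0.042],"turn": [0,0,0],"grip": -1},
  {"dp": [0,0.009,0.042],"turn": [0,0,0],"grip": -1},
  {"dp": [0,0.009,0.042],"turn": [0,0,0],"grip": -1},
  {"dp": [0,0.009,0.042],"turn": [0,0,0],"grip": -1},
  {"dp": [0,0.009,0.042],"turn": [0,0,0],"grip": -1},
  {"dp": [0,0.009,0.03],"turn": [0,0,0],"grip": -1},
])

```text
clock: 3.75
position: [0.4171, -0.3228, 0.4393]
ee_rot: [0.5, 0.5, 0.5, -0.5]
contact_force: [0.4, -0.6, 0.1]
width: -0.0003
```

Call:
arm_command([
  {"dp": [0,0,0],"turn": [0,0,0],"grip": -1},
  {"dp": [0,0,0],"turn": [0,0,0],"grip": -1},
])

```text
clock: 3.95
position: [0.417, -0.3205, 0.4389]
ee_rot: [0.499, 0.5, 0.501, -0.5]
contact_force: [0.1, -0.2, -0.0]
width: 0.0002
```

```bash
python3 - <<'E'
from h import *
np.set_printoptions(precision=4,suppress=True)
go([0.466,-.321,.44])
c=manip.calibration("wrist");im=manip.get_image("wrist");cv2.imwrite("pics/w1.png",im[:,:,::-1]);cv2.imwrite("pics/s1.png",manip.get_image("scene")[:,:,::-1])
import pickle;pickle.dump(c,open("w1.pkl","wb"))
print(proj("w",np.array([.466,-.321,.123]),c))
E
```

```text
clock 3.95 pos [ 0.417  -0.3205  0.4389] w 0.00016418181183434265 F [ 0.1404 -0.2434 -0.0018]
dp tool [-0.0011  0.049   0.0005] dist 0.049043280394130466
(np.float64(393.9932638386199), np.float64(225.16298442643557))
```

View pics/w1.png

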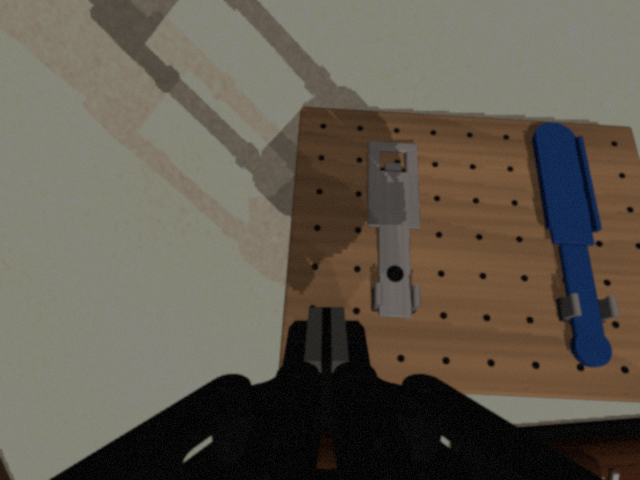

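```bash
python3 - <<'E'
from h import *
import pickle;c=pickle.load(open("w1.pkl","rb"))
np.set_printoptions(precision=4,suppress=True)
l,u=(392,142),(396,317)
a=plane("w",*l,.078,c);b=plane("w",*u,.168,c);print(a,b,(a+b)/2,np.linalg.norm(a-b))
# three-view lstsq for ends
def multi(obs):
    A=[];B=[]
    for cc,uv in obs:
        o,d=ray("",*uv,cc);d/=np.linalg.norm(d);P=np.eye(3)-np.outer(d,d);A.append(P);B.append(P@o)
    return np.linalg.lstsq(np.vstack(A),np.hstack(B),rcond=None)[0]
L=multi([(C["top"],(449.75,290.7)),(C["scene"],(201.25,327.75)),(c,l)]);U=multi([(C["top"],(505,292)),(C["scene"],(164.5,354)),(c,u)]);print(L,U,(L+U)/2)
p,R,s=pose()
for d in(.16,.173):print(d,proj("w",p+R@[d,0,0],c), proj("scene",p+R@[d,0,0]))
E
```

```text
[ 0.4684 -0.2671  0.078 ] [ 0.4631 -0.3701  0.168 ] [ 0.4658 -0.3186  0.123 ] 0.1368483121395726
[ 0.4682 -0.2677  0.0712] [ 0.463  -0.3742  0.1611] [ 0.4656 -0.3209  0.1161]
0.16 (np.float64(323.57829687900744), np.float64(344.6736426874527)) (np.float64(145.39540151159176), np.float64(300.3476687649267))
0.173 (np.float64(323.8016646948811), np.float64(326.00086899399616)) (np.float64(147.13840366019534), np.float64(302.997442055431))
```

```bash
python3 - <<'E'
import cv2
s=cv2.imread("pics/s1.png")
cv2.imwrite("pics/s1c.png",cv2.convertScaleAbs(cv2.resize(s[200:430,80:340],None,fx=3,fy=3)[:600,:780],alpha=1.6))
E
```

```text
(no output)
```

View pics/s1c.png

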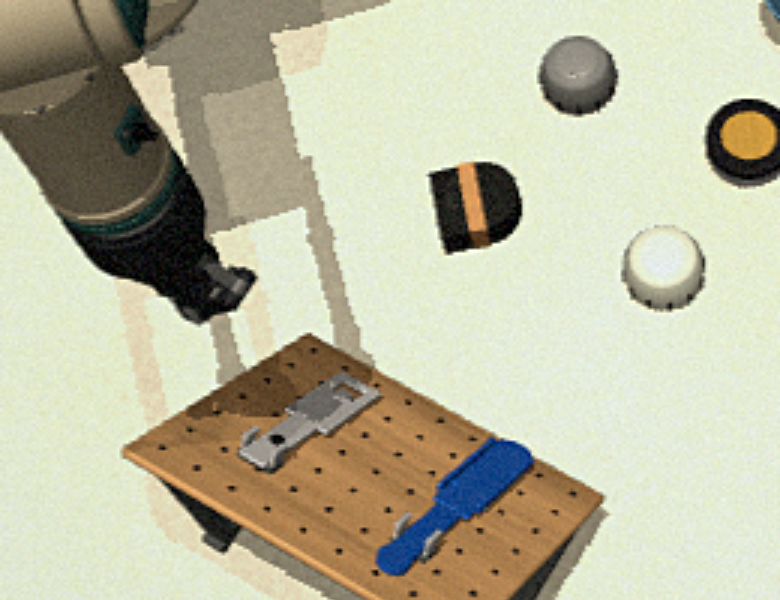

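Call:
arm_command([
  {"dp": [0,0.025,0],"turn": [0,0,0],"grip": -1},
  {"dp": [0,0.024,0],"turn": [0,0,0],"grip": -1},
  {"dp": [0,0,0],"turn": [0,0,0],"grip": -1},
  {"dp": [0.02,0,0],"turn": [0,0,0],"grip": -1},
  {"dp": [0.03,0,0],"turn": [0,0,0],"grip": -1},
  {"dp": [0.03,0,0],"turn": [0,0,0],"grip": -1},
  {"dp": [0.02,0,0],"turn": [0,0,0],"grip": -1},
  {"dp": [0,0,0],"turn": [0,0,0],"grip": -1},
])

```text
clock: 4.85
position: [0.4645, -0.3182, 0.3372]
ee_rot: [0.498, 0.5, 0.503, -0.5]
contact_force: [-0.5, 0.1, 0.4]
width: -0.0002
```

```bash
python3 - <<'E'
from h import *
np.set_printoptions(precision=4,suppress=True)
go([0.466,-.320,.326])
cv2.imwrite("pics/s2.png",cv2.convertScaleAbs(cv2.resize(manip.get_image("scene")[230:430,80:300,::-1],None,fx=3,fy=3),alpha=1.6))
E
```

```text
clock 4.85 pos [ 0.4645 -0.3182  0.3372] w -0.00022760359030263308 F [-0.4604  0.135   0.4184]
dp tool [0.0111 0.0016 0.0018] dist 0.011397593619398032
```

View pics/s2.png

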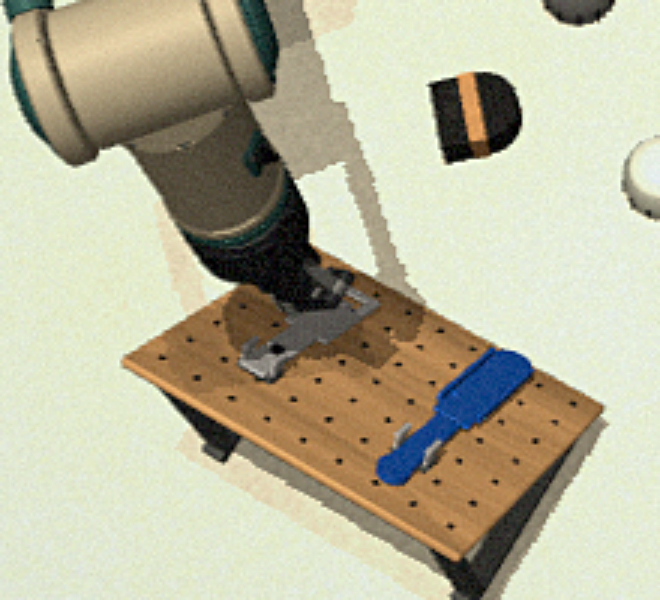

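Call:
arm_command([
  {"dp": [0.006,0.001,0.001],"turn": [0,0,0],"grip": -1},
  {"dp": [0.005,0.001,0.001],"turn": [0,0,0],"grip": -1},
  {"dp": [0,0,0],"turn": [0,0,0],"grip": -1},
  {"dp": [0,0,0],"turn": [0,0,0],"grip": -1},
  {"dp": [0,0,0],"turn": [0,0,0],"grip": -1},
  {"dp": [0,0,0],"turn": [0,0,0],"grip": -1},
  {"dp": [0,0,0],"turn": [0,0,0],"grip": -1},
  {"dp": [0,0,0],"turn": [0,0,0],"grip": -1},
])

```text
clock: 5.7
position: [0.4681, -0.3221, 0.3288]
ee_rot: [0.5, 0.5, 0.5, -0.5]
contact_force: [0.7, 0.4, 0.4]
width: -0.0003
```

```bash
python3 - <<'E'
from h import *
np.set_printoptions(precision=4,suppress=True)
go([0.466,-.320,.326]);p,R,s=pose();print("tip",p+R@[.173,0,0],R[:,0])
c=manip.calibration("wrist");cv2.imwrite("pics/w2.png",manip.get_image("wrist")[:,:,::-1])
print(plane("w",0,0,0,c)[0], [proj("w",np.array(q),c) for q in([.4684,-.267,.078],[.4656,-.3195,.123])])
E
```

```text
clock 5.7 pos [ 0.4681 -0.3221  0.3288] w -0.00025397253525032577 F [0.7448 0.4002 0.3503]
dp tool [ 0.0028 -0.0021 -0.0021] dist 0.004053173068897329
tip [ 0.4681 -0.3221  0.1558] [ 0.0001 -0.     -1.    ]
0.26267905122332164 [(np.float64(325.18147984097055), np.float64(158.4885842687326)), (np.float64(319.05133669378307), np.float64(286.1743353975569))]
```

View pics/w2.png

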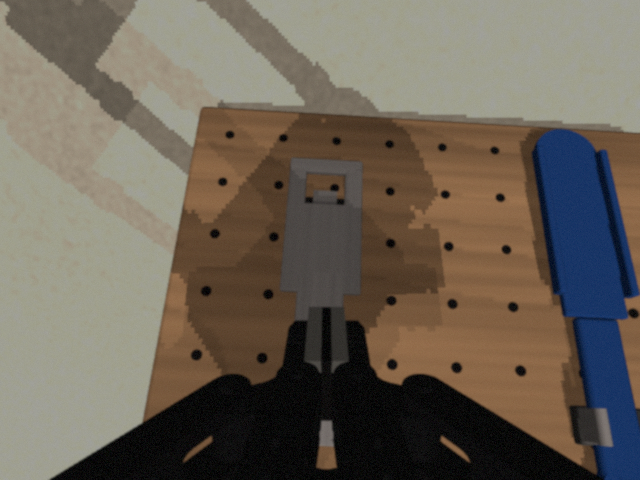

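Call:
arm_command([
  {"dp": [0.003,-0.002,-0.002],"turn": [0,0,0],"grip": -1},
  {"dp": [0,0,0],"turn": [0,0,0],"grip": -1},
  {"dp": [0,0,0],"turn": [0,0,0],"grip": -1},
  {"dp": [0,0,0],"turn": [0,0,0],"grip": -1},
  {"dp": [0,0,0],"turn": [0,0,0],"grip": -1},
  {"dp": [0,0,0],"turn": [0,0,0],"grip": -1},
  {"dp": [0,0,0],"turn": [0,0,0],"grip": -1},
  {"dp": [0,0,0],"turn": [0,0,0],"grip": -1},
])

```text
clock: 6.55
position: [0.4661, -0.3202, 0.3257]
ee_rot: [0.5, 0.5, 0.5, -0.5]
contact_force: [0.2, -0.4, -0.2]
width: -0.0001
```

Call:
arm_command([
  {"dp": [0,0,0],"turn": [0,0,0],"grip": -1},
  {"dp": [0,0,0],"turn": [0,0,0],"grip": -1},
  {"dp": [0,0,0],"turn": [0,0,0],"grip": -1},
  {"dp": [0,0,0],"turn": [0,0,0],"grip": -1},
  {"dp": [0,0,0],"turn": [0,0,0],"grip": -1},
  {"dp": [0,0,0],"turn": [0,0,0],"grip": -1},
  {"dp": [0,0,0],"turn": [0,0,0],"grip": -1},
  {"dp": [0,0,0],"turn": [0,0,0],"grip": -1},
])

```text
clock: 7.35
position: [0.4661, -0.3202, 0.3257]
ee_rot: [0.5, 0.5, 0.5, -0.5]
contact_force: [0.3, -0.9, 0.0]
width: -0.0
```

Call:
arm_command([
  {"dp": [0,0,0],"turn": [0,0,0],"grip": -1},
  {"dp": [0,0,0],"turn": [0,0,0],"grip": -1},
  {"dp": [0,0,0],"turn": [0,0,0],"grip": -1},
  {"dp": [0,0,0],"turn": [0,0,0],"grip": -1},
  {"dp": [0,0,0],"turn": [0,0,0],"grip": -1},
  {"dp": [0,0,0],"turn": [0,0,0],"grip": -1},
  {"dp": [0,0,0],"turn": [0,0,0],"grip": -1},
  {"dp": [0,0,0],"turn": [0,0,0],"grip": -1},
])

```text
clock: 8.15
position: [0.4661, -0.3201, 0.3257]
ee_rot: [0.5, 0.5, 0.5, -0.5]
contact_force: [0.5, -0.5, -0.0]
width: 0.0001
```

```bash
python3 - <<'E'
from h import *
np.set_printoptions(precision=4,suppress=True)
p,R,s=pose();print("tip",p+R@[.173,0,0],R[:,0],s["clock"])
E
```

```text
tip [ 0.4661 -0.3201  0.1527] [ 0.0001  0.0001 -1.    ] 8.15
```

Call:
arm_command([
  {"dp": [0,0,0],"turn": [0,0,0],"grip": -1},
  {"dp": [0,0,0],"turn": [0,0,0],"grip": -1},
  {"dp": [-0.02,0,0],"turn": [0,0,0],"grip": -1},
  {"dp": [-0.03,0,0],"turn": [0,0,0],"grip": -1},
  {"dp": [-0.03,0,0],"turn": [0,0,0],"grip": -1},
  {"dp": [-0.03,0,0],"turn": [0,0,0],"grip": -1},
  {"dp": [0,-0.015,-0.02],"turn": [0,0,0],"grip": -1},
  {"dp": [0,-0.02,-0.035],"turn": [0,0,0],"grip": -1},
])

```text
clock: 8.95
position: [0.4317, -0.2663, 0.4365]
ee_rot: [0.501, 0.501, 0.498, -0.501]
contact_force: [-0.5, 0.0, 0.0]
width: 0.0001
```

Call:
arm_command([
  {"dp": [0,-0.02,-0.04],"turn": [0,0,0],"grip": -1},
  {"dp": [0,-0.02,-0.04],"turn": [0,0,0],"grip": -1},
  {"dp": [0,-0.02,-0.04],"turn": [0,0,0],"grip": -1},
  {"dp": [0,0,-0.04],"turn": [0,0,0],"grip": -1},
  {"dp": [0,0,-0.04],"turn": [0,0,0],"grip": -1},
  {"dp": [0,0.01,-0.04],"turn": [0,0,0],"grip": -1},
  {"dp": [0,0.015,-0.03],"turn": [0,0,0],"grip": -1},
  {"dp": [0,0,0],"turn": [0,0,0],"grip": -1},
])

```text
clock: 9.75
position: [0.3971, 0.0078, 0.436]
ee_rot: [0.501, 0.5, 0.501, -0.498]
contact_force: [-0.5, -0.5, -0.6]
width: -0.0001
```

```bash
python3 - <<'E'
from h import *
np.set_printoptions(precision=4,suppress=True)
go([0.467,.078,.44])
c=manip.calibration("wrist");im=manip.get_image("wrist")[:,:,::-1];cv2.imwrite("pics/w3.png",im)
import pickle;pickle.dump(c,open("w3.pkl","wb"))
print(proj("w",np.array([.467,.078,.045]),c))
E
```

```text
clock 9.75 pos [0.3971 0.0078 0.436 ] w -0.00013340631200458393 F [-0.4817 -0.4787 -0.5918]
dp tool [-0.0037  0.0702 -0.0699] dist 0.0991655134083608
(np.float64(408.77026604355416), np.float64(118.0491675404876))
```

View pics/w3.png

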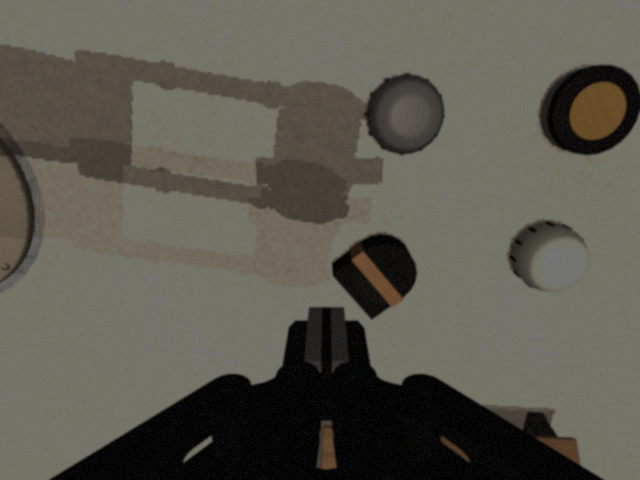

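Call:
arm_command([
  {"dp": [0,0.02,-0.02],"turn": [0,0,0],"grip": -1},
  {"dp": [0,0.03,-0.03],"turn": [0,0,0],"grip": -1},
  {"dp": [0,0.02,-0.021],"turn": [0,0,0],"grip": -1},
  {"dp": [0.02,0,0],"turn": [0,0,0],"grip": -1},
  {"dp": [0.04,0,0],"turn": [0,0,0],"grip": -1},
  {"dp": [0.04,0,0],"turn": [0,0,0],"grip": -1},
  {"dp": [0.03,0,0],"turn": [0,0,0],"grip": -1},
  {"dp": [0,0,0],"turn": [0,0,0],"grip": -1},
])

```text
clock: 10.6
position: [0.4645, 0.0745, 0.3021]
ee_rot: [-0.497, -0.498, -0.502, 0.503]
contact_force: [-0.2, -0.6, 0.2]
width: 0.0001
```

```bash
python3 - <<'E'
from h import *
import pickle;c=pickle.load(open("w3.pkl","rb"))
np.set_printoptions(precision=4,suppress=True)
print(plane("w",407,115,.045,c),plane("w",405,114,.02,c))
go([0.4665,.079,.248]);p,R,s=pose();print("tip",p+R@[.173,0,0],R[:,0])
cv2.imwrite("pics/s4.png",cv2.convertScaleAbs(cv2.resize(manip.get_image("scene")[100:300,170:390,::-1],None,fx=3,fy=3),alpha=1.6))
E
```

```text
[0.4654 0.0804 0.045 ] [0.4682 0.0804 0.02  ]
clock 10.6 pos [0.4645 0.0745 0.3021] w 5.2614758752358965e-05 F [-0.179  -0.5522  0.1991]
dp tool [ 0.054   0.0025 -0.0045] dist 0.05429662821429982
tip [0.4628 0.0744 0.1291] [-0.0098 -0.0007 -1.    ]
```

View pics/s4.png

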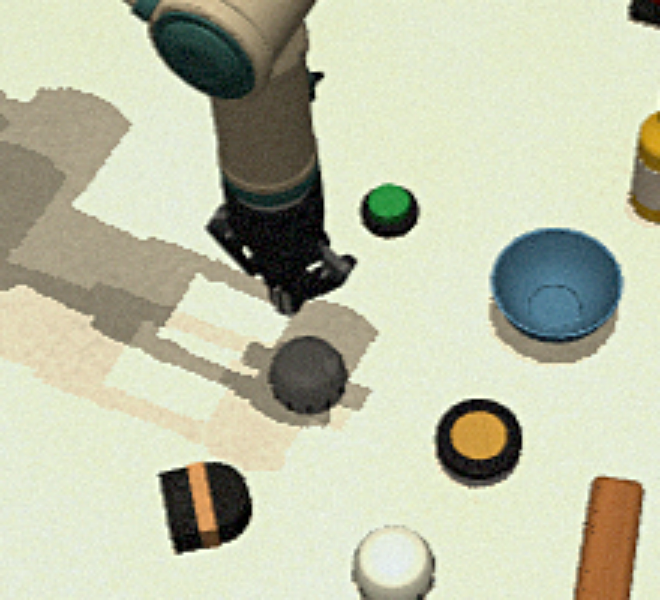

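Call:
arm_command([
  {"dp": [0.02,0.001,-0.002],"turn": [0,0,0],"grip": -1},
  {"dp": [0.02,0,-0.002],"turn": [0,0,0],"grip": -1},
  {"dp": [0.01,0,0],"turn": [0,0,0],"grip": -1},
  {"dp": [0,0,0],"turn": [0,0,0],"grip": -1},
  {"dp": [0,0,0],"turn": [0,0,0],"grip": -1},
  {"dp": [0,0,0],"turn": [0,0,0],"grip": -1},
])

```text
clock: 11.25
position: [0.4681, 0.0797, 0.257]
ee_rot: [0.5, 0.501, 0.499, -0.5]
contact_force: [0.0, 0.7, -0.6]
width: 0.0002
```

```bash
python3 - <<'E'
from h import *
np.set_printoptions(precision=4,suppress=True)
go([0.4665,.0795,.248]);p,R,s=pose();print("tip",p+R@[.173,0,0],R[:,0])
cv2.imwrite("pics/w4.png",manip.get_image("wrist")[:,:,::-1])
cv2.imwrite("pics/s5.png",cv2.convertScaleAbs(cv2.resize(manip.get_image("scene")[100:300,170:390,::-1],None,fx=3,fy=3),alpha=1.6))
E
```

```text
clock 11.25 pos [0.4681 0.0797 0.257 ] w 0.0002144087936872887 F [ 0.0008  0.7175 -0.5819]
dp tool [ 0.009  -0.0016  0.0002] dist 0.009120960556587667
tip [0.4686 0.0797 0.084 ] [ 0.0027  0.0001 -1.    ]
```

View pics/w4.png

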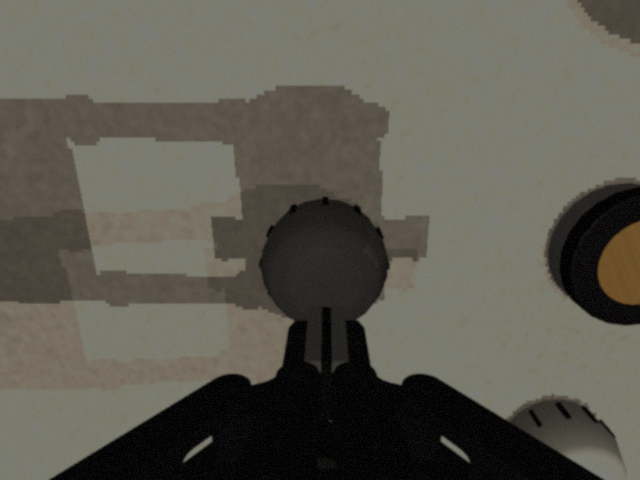

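View pics/s5.png

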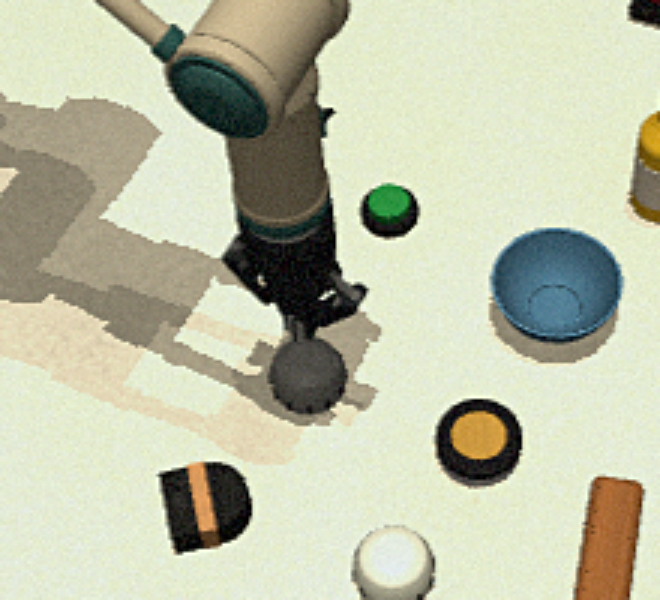

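Call:
arm_command([
  {"dp": [0.005,-0.001,0],"turn": [0,0,0],"grip": -1},
  {"dp": [0.003,0,0],"turn": [0,0,0],"grip": -1},
  {"dp": [0,0,0],"turn": [0,0,0],"grip": -1},
  {"dp": [0,0,0],"turn": [0,0,0],"grip": -1},
  {"dp": [0,0,0],"turn": [0,0,0],"grip": -1},
  {"dp": [0,0,0],"turn": [0,0,0],"grip": -1},
  {"dp": [0,0,0],"turn": [0,0,0],"grip": -1},
  {"dp": [0,0,0],"turn": [0,0,0],"grip": -1},
])

```text
clock: 12.15
position: [0.4665, 0.0799, 0.2477]
ee_rot: [0.5, 0.5, 0.5, -0.5]
contact_force: [-0.7, 1.0, 0.2]
width: -0.0003
```

Call:
arm_command([
  {"dp": [0,0,0],"turn": [0,0,0],"grip": -1},
  {"dp": [0,0,0],"turn": [0,0,0],"grip": -1},
  {"dp": [0,0,0],"turn": [0,0,0],"grip": -1},
  {"dp": [0,0,0],"turn": [0,0,0],"grip": -1},
  {"dp": [0,0,0],"turn": [0,0,0],"grip": -1},
  {"dp": [0,0,0],"turn": [0,0,0],"grip": -1},
  {"dp": [0,0,0],"turn": [0,0,0],"grip": -1},
  {"dp": [0,0,0],"turn": [0,0,0],"grip": -1},
])

```text
clock: 12.95
position: [0.4665, 0.0799, 0.2477]
ee_rot: [0.5, 0.5, 0.5, -0.5]
contact_force: [0.4, 0.5, -0.7]
width: 0.0004
```

Call:
arm_command([
  {"dp": [0,0,0],"turn": [0,0,0],"grip": -1},
  {"dp": [0,0,0],"turn": [0,0,0],"grip": -1},
  {"dp": [0,0,0],"turn": [0,0,0],"grip": -1},
  {"dp": [0,0,0],"turn": [0,0,0],"grip": -1},
  {"dp": [0,0,0],"turn": [0,0,0],"grip": -1},
  {"dp": [0,0,0],"turn": [0,0,0],"grip": -1},
  {"dp": [0,0,0],"turn": [0,0,0],"grip": -1},
  {"dp": [0,0,0],"turn": [0,0,0],"grip": -1},
])

```text
clock: 13.75
position: [0.4665, 0.0799, 0.2477]
ee_rot: [0.5, 0.5, 0.5, -0.5]
contact_force: [0.7, 0.2, 0.6]
width: 0.0003
```

```bash
python3 - <<'E'
from h import *
np.set_printoptions(precision=4,suppress=True)
p,R,s=pose();print("tip",p+R@[.173,0,0],R[:,0],s["clock"])
E
```

```text
tip [0.4665 0.0799 0.0747] [ 0.0001  0.0001 -1.    ] 13.75
```

Call:
arm_command([
  {"dp": [0,0,0],"turn": [0,0,0],"grip": -1},
  {"dp": [0,0,0],"turn": [0,0,0],"grip": -1},
  {"dp": [-0.02,0,0],"turn": [0,0,0],"grip": -1},
  {"dp": [-0.04,0,0],"turn": [0,0,0],"grip": -1},
  {"dp": [-0.04,0,0],"turn": [0,0,0],"grip": -1},
  {"dp": [-0.03,0,0],"turn": [0,0,0],"grip": -1},
  {"dp": [0,-0.01,-0.03],"turn": [0,0,0],"grip": -1},
  {"dp": [0,-0.01,-0.03],"turn": [0,0,0],"grip": -1},
])

```text
clock: 14.55
position: [0.4467, 0.1401, 0.3791]
ee_rot: [0.5, 0.502, 0.499, -0.5]
contact_force: [0.6, 0.3, -1.6]
width: -0.0002
```

Call:
arm_command([
  {"dp": [0,0,-0.04],"turn": [0,0,0],"grip": -1},
  {"dp": [0,0,-0.02],"turn": [0,0,0],"grip": -1},
  {"dp": [0,0,0],"turn": [0,0,0],"grip": -1},
  {"dp": [0,0,0],"turn": [0,0,0],"grip": -1},
  {"dp": [0,0,0],"turn": [0,0,0],"grip": -1},
])

```text
clock: 15.05
position: [0.4465, 0.1991, 0.3776]
ee_rot: [-0.5, -0.5, -0.5, 0.501]
contact_force: [0.1, -0.1, 0.6]
width: 0.0001
```

```bash
python3 - <<'E'
from h import *
np.set_printoptions(precision=4,suppress=True)
go([0.449,.278,.35])
c=manip.calibration("wrist");im=manip.get_image("wrist")[:,:,::-1].copy();cv2.imwrite("pics/w6.png",im)
m=cv2.inRange(cv2.cvtColor(im,cv2.COLOR_BGR2HSV),(45,100,30),(80,255,255))
n,_,st,ce=cv2.connectedComponentsWithStats(m);i=1+np.argmax(st[1:,4]);uv=ce[i];print(uv,st[i])
for z in(.02,.03,.04,.05):print(z,plane("w",*uv,z,c),plane("top",227.36,304.43,z),plane("scene",299.35,166.67,z))
E
```

```text
clock 15.05 pos [0.4465 0.1991 0.3776] w 0.00011521056360070856 F [ 0.0819 -0.1166  0.6239]
dp tool [ 0.0275  0.0024 -0.0789] dist 0.08363398332233747
[328.1283 103.1348] [ 302   76   53   56 2307]
0.02 [0.4487 0.2802 0.02  ] [0.4465 0.28   0.02  ] [0.4466 0.2802 0.02  ]
0.03 [0.4486 0.2803 0.03  ] [0.4468 0.2785 0.03  ] [0.4503 0.2736 0.03  ]
0.04 [0.4486 0.2805 0.04  ] [0.447  0.2769 0.04  ] [0.4541 0.2669 0.04  ]
0.05 [0.4485 0.2806 0.05  ] [0.4473 0.2754 0.05  ] [0.4579 0.2603 0.05  ]
```

View pics/w6.png

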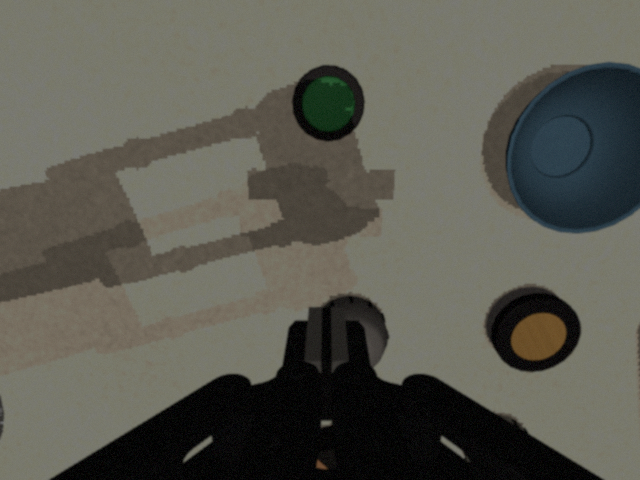

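Call:
arm_command([
  {"dp": [0,0.0015,-0.02],"turn": [0,0,0],"grip": -1},
  {"dp": [0,0,-0.04],"turn": [0,0,0],"grip": -1},
  {"dp": [0,0,-0.02],"turn": [0,0,0],"grip": -1},
  {"dp": [0.02,0,0],"turn": [0,0,0],"grip": -1},
  {"dp": [0.04,0,0],"turn": [0,0,0],"grip": -1},
  {"dp": [0.04,0,0],"turn": [0,0,0],"grip": -1},
  {"dp": [0.03,0,0],"turn": [0,0,0],"grip": -1},
  {"dp": [0,0,0],"turn": [0,0,0],"grip": -1},
])

```text
clock: 15.9
position: [0.4466, 0.2781, 0.244]
ee_rot: [-0.498, -0.497, -0.501, 0.504]
contact_force: [-1.2, -0.9, 0.3]
width: 0.0003
```

Call:
arm_command([
  {"dp": [0,0,0],"turn": [0,0,0],"grip": -1},
  {"dp": [0,0,0],"turn": [0,0,0],"grip": -1},
])

```text
clock: 16.1
position: [0.4492, 0.2799, 0.2496]
ee_rot: [0.5, 0.502, 0.499, -0.499]
contact_force: [0.3, 0.2, 0.1]
width: 0.0002
```

```bash
python3 - <<'E'
from h import *
np.set_printoptions(precision=4,suppress=True)
go([0.448,.279,.23]);p,R,s=pose();print("tip",p+R@[.173,0,0],R[:,0])
im=manip.get_image("wrist")[:,:,::-1];cv2.imwrite("pics/w7.png",im)
cv2.imwrite("pics/s7.png",cv2.convertScaleAbs(cv2.resize(manip.get_image("scene")[80:240,210:400,::-1],None,fx=3.5,fy=3.5),alpha=1.6))
E
```

```text
clock 16.1 pos [0.4492 0.2799 0.2496] w 0.0002244945325277038 F [0.3037 0.1682 0.1206]
dp tool [ 0.0196 -0.0013  0.0009] dist 0.01961854587106356
tip [0.4498 0.2802 0.0766] [ 0.0034  0.0016 -1.    ]
```

View pics/w7.png

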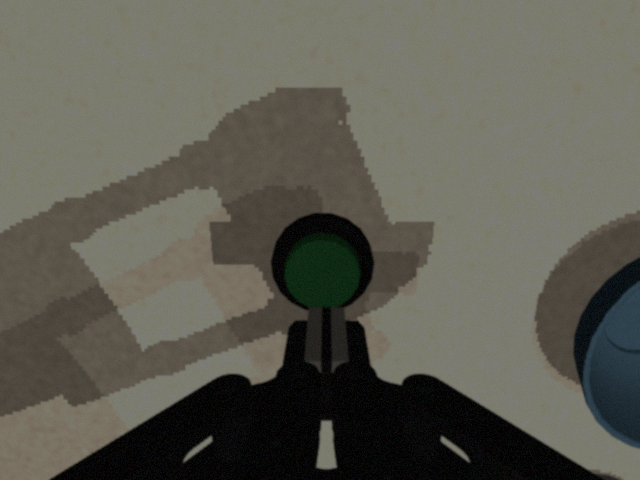

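View pics/s7.png

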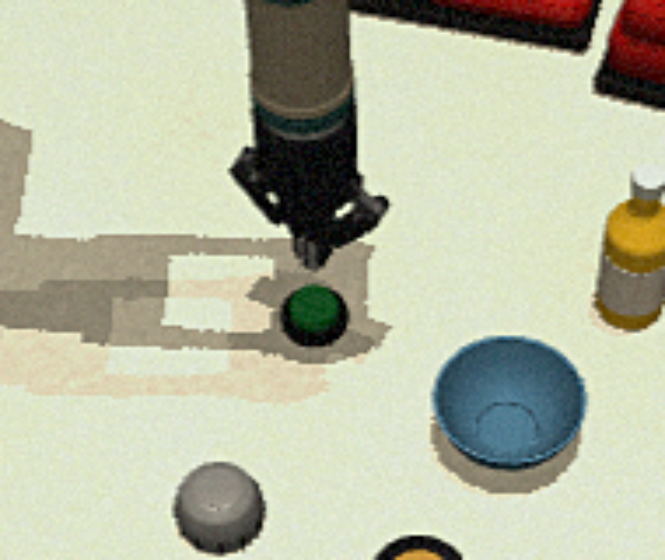

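Call:
arm_command([
  {"dp": [0.01,-0.0015,0],"turn": [0,0,0],"grip": -1},
  {"dp": [0.01,0,0],"turn": [0,0,0],"grip": -1},
  {"dp": [0,0,0],"turn": [0,0,0],"grip": -1},
  {"dp": [0,0,0],"turn": [0,0,0],"grip": -1},
  {"dp": [0,0,0],"turn": [0,0,0],"grip": -1},
])

```text
clock: 16.7
position: [0.4467, 0.28, 0.2277]
ee_rot: [0.5, 0.5, 0.5, -0.5]
contact_force: [-0.0, -0.2, 0.7]
width: 0.0002
```

Call:
arm_command([
  {"dp": [0.004,0,0],"turn": [0,0,0],"grip": -1},
  {"dp": [0,0,0],"turn": [0,0,0],"grip": -1},
])

```text
clock: 16.9
position: [0.4465, 0.2798, 0.2234]
ee_rot: [-0.5, -0.5, -0.5, 0.5]
contact_force: [-0.1, -0.7, 0.4]
width: 0.0
```

Call:
arm_command([
  {"dp": [0.004,0,0],"turn": [0,0,0],"grip": -1},
  {"dp": [0,0,0],"turn": [0,0,0],"grip": -1},
])

```text
clock: 17.1
position: [0.4464, 0.2798, 0.2192]
ee_rot: [-0.5, -0.5, -0.5, 0.501]
contact_force: [-0.4, 0.4, -0.1]
width: -0.0003
```

Tip at 0.046; no contact yet.

Call:
arm_command([
  {"dp": [0.004,0.0005,0],"turn": [0,0,0],"grip": -1},
  {"dp": [0,0,0],"turn": [0,0,0],"grip": -1},
])

```text
clock: 17.3
position: [0.447, 0.2798, 0.2153]
ee_rot: [-0.5, -0.5, -0.5, 0.5]
contact_force: [0.0, -0.5, -0.6]
width: 0.0002
```

Call:
arm_command([
  {"dp": [0.003,0.0005,0],"turn": [0,0,0],"grip": -1},
  {"dp": [0,0,0],"turn": [0,0,0],"grip": -1},
])

```text
clock: 17.5
position: [0.4476, 0.2798, 0.2124]
ee_rot: [-0.5, -0.5, -0.5, 0.5]
contact_force: [-0.8, 0.2, 0.4]
width: 0.0002
```

Call:
arm_command([
  {"dp": [0.003,0,0],"turn": [0,0,0],"grip": -1},
  {"dp": [0,0,0],"turn": [0,0,0],"grip": -1},
])

```text
clock: 17.7
position: [0.4475, 0.2798, 0.2094]
ee_rot: [-0.5, -0.5, -0.5, 0.5]
contact_force: [-0.4, -0.8, 0.5]
width: -0.0002
```

Call:
arm_command([
  {"dp": [0.003,0,0],"turn": [0,0,0],"grip": -1},
  {"dp": [0,0,0],"turn": [0,0,0],"grip": -1},
])

```text
clock: 17.9
position: [0.4475, 0.2798, 0.2064]
ee_rot: [-0.5, -0.5, -0.5, 0.5]
contact_force: [0.1, 0.3, 0.7]
width: 0.0002
```

Call:
arm_command([
  {"dp": [0.003,0,0],"turn": [0,0,0],"grip": -1},
  {"dp": [0,0,0],"turn": [0,0,0],"grip": -1},
])

```text
clock: 18.1
position: [0.4475, 0.2798, 0.2034]
ee_rot: [-0.5, -0.5, -0.5, 0.5]
contact_force: [-0.3, 0.5, 0.1]
width: 0.0002
```

Call:
arm_command([
  {"dp": [0.002,0,0],"turn": [0,0,0],"grip": -1},
  {"dp": [0,0,0],"turn": [0,0,0],"grip": -1},
])

```text
clock: 18.3
position: [0.4475, 0.2799, 0.2015]
ee_rot: [-0.5, -0.5, -0.5, 0.5]
contact_force: [-0.2, -1.2, 0.1]
width: 0.0002
```

Call:
arm_command([
  {"dp": [0.003,0,0],"turn": [0,0,0],"grip": -1},
  {"dp": [0,0,0],"turn": [0,0,0],"grip": -1},
])

```text
clock: 18.5
position: [0.4475, 0.2798, 0.1984]
ee_rot: [-0.5, -0.5, -0.5, 0.5]
contact_force: [0.7, -0.6, 0.5]
width: 0.0002
```

```bash
python3 - <<'E'
from h import *
im=manip.get_image("wrist")[:,:,::-1];cv2.imwrite("pics/w8.png",cv2.convertScaleAbs(im,alpha=2))
cv2.imwrite("pics/s8.png",cv2.convertScaleAbs(cv2.resize(manip.get_image("scene")[110:220,240:370,::-1],None,fx=5,fy=5),alpha=1.6))
E
```

```text
(no output)
```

View pics/w8.png

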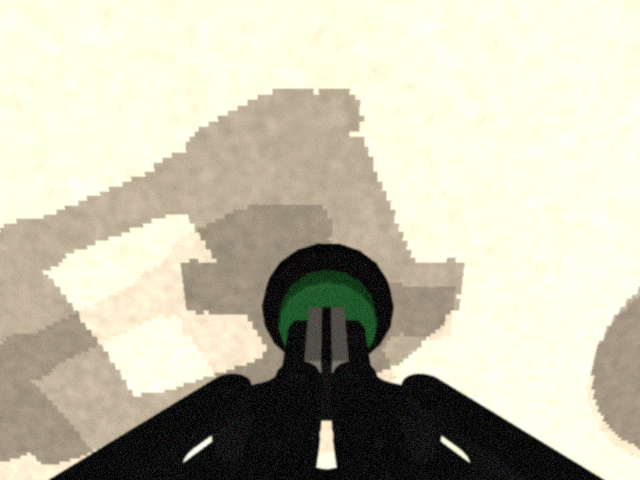

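View pics/s8.png

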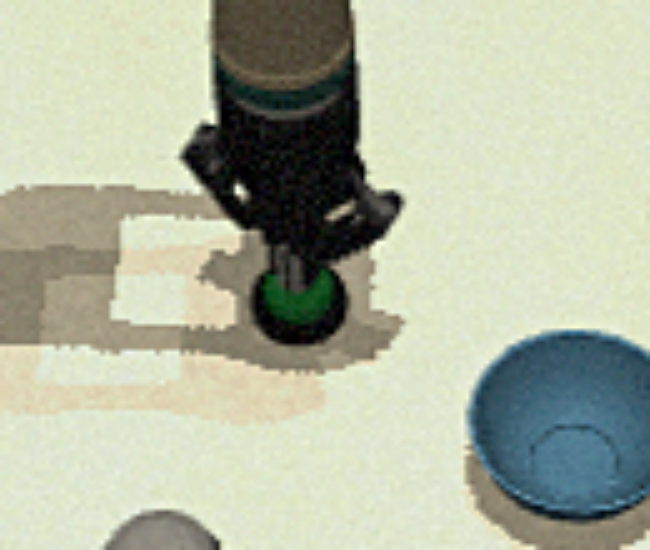

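Call:
arm_command([
  {"dp": [0.002,0,0],"turn": [0,0,0],"grip": -1},
  {"dp": [0,0,0],"turn": [0,0,0],"grip": -1},
])

```text
clock: 18.8
position: [0.4478, 0.28, 0.1967]
ee_rot: [0.5, 0.5, 0.5, -0.5]
contact_force: [-0.2, -0.5, 1.2]
width: 0.0
```

Call:
arm_command([
  {"dp": [0.002,0,0],"turn": [0,0,0],"grip": -1},
  {"dp": [0,0,0],"turn": [0,0,0],"grip": -1},
])

```text
clock: 19.0
position: [0.4478, 0.28, 0.1948]
ee_rot: [0.5, 0.5, 0.5, -0.5]
contact_force: [0.4, -0.2, 1.6]
width: 0.0001
```

Call:
arm_command([
  {"dp": [0.002,0,0],"turn": [0,0,0],"grip": -1},
  {"dp": [0,0,0],"turn": [0,0,0],"grip": -1},
])

```text
clock: 19.2
position: [0.4477, 0.28, 0.1927]
ee_rot: [0.5, 0.5, 0.5, -0.5]
contact_force: [-0.1, -0.2, 2.9]
width: -0.0001
```

Call:
arm_command([
  {"dp": [0.002,0,0],"turn": [0,0,0],"grip": -1},
  {"dp": [0,0,0],"turn": [0,0,0],"grip": -1},
])

```text
clock: 19.4
position: [0.4478, 0.28, 0.1907]
ee_rot: [0.5, 0.5, 0.5, -0.5]
contact_force: [0.4, -0.3, 4.0]
width: -0.0002
```

Call:
arm_command([
  {"dp": [0.002,0,0],"turn": [0,0,0],"grip": -1},
  {"dp": [0,0,0],"turn": [0,0,0],"grip": -1},
])

```text
clock: 19.6
position: [0.4478, 0.28, 0.1894]
ee_rot: [0.5, 0.5, 0.5, -0.5]
contact_force: [-1.6, -1.3, 8.2]
width: 0.0001
```

Call:
arm_command([
  {"dp": [0.0015,0,0],"turn": [0,0,0],"grip": -1},
  {"dp": [0,0,0],"turn": [0,0,0],"grip": -1},
])

```text
clock: 19.8
position: [0.4477, 0.28, 0.1892]
ee_rot: [0.5, 0.501, 0.5, -0.5]
contact_force: [-3.0, -1.6, 19.8]
width: 0.0002
```

Call:
arm_command([
  {"dp": [0,0,0],"turn": [0,0,0],"grip": -1},
  {"dp": [-0.005,0,0],"turn": [0,0,0],"grip": -1},
  {"dp": [-0.01,0,0],"turn": [0,0,0],"grip": -1},
  {"dp": [-0.02,0,0],"turn": [0,0,0],"grip": -1},
  {"dp": [-0.04,0,0],"turn": [0,0,0],"grip": -1},
  {"dp": [-0.04,0,0],"turn": [0,0,0],"grip": -1},
  {"dp": [-0.04,0,0],"turn": [0,0,0],"grip": -1},
  {"dp": [-0.04,0,0],"turn": [0,0,0],"grip": -1},
])

```text
clock: 20.6
position: [0.447, 0.2796, 0.3834]
ee_rot: [-0.5, -0.5, -0.5, 0.501]
contact_force: [-0.4, 0.0, 0.3]
width: -0.0001
```

Call:
arm_command([
  {"dp": [-0.02,0,0],"turn": [0,0,0],"grip": -1},
  {"dp": [0,-0.02,-0.02],"turn": [0,0,0],"grip": -1},
  {"dp": [0,-0.03,-0.03],"turn": [0,0,0],"grip": -1},
  {"dp": [0,-0.03,-0.03],"turn": [0,0,0],"grip": -1},
  {"dp": [0,-0.03,-0.03],"turn": [0,0,0],"grip": -1},
  {"dp": [0,-0.03,-0.03],"turn": [0,0,0],"grip": -1},
  {"dp": [0,-0.02,-0.02],"turn": [0,0,0],"grip": -1},
  {"dp": [0,0,0],"turn": [0,0,0],"grip": -1},
])

```text
clock: 21.4
position: [0.285, 0.4417, 0.4017]
ee_rot: [0.5, 0.498, 0.501, -0.5]
contact_force: [0.3, -1.4, -0.6]
width: 0.0004
```

Call:
arm_command([
  {"dp": [0,0,0],"turn": [0,0,0],"grip": -1},
  {"dp": [0,0,0],"turn": [0,0,0],"grip": -1},
  {"dp": [0,0,0],"turn": [0,0,0],"grip": -1},
])

```text
clock: 21.7
position: [0.2885, 0.4393, 0.4021]
ee_rot: [-0.5, -0.5, -0.499, 0.501]
contact_force: [-0.0, 0.2, -0.9]
width: 0.0002
```

```bash
python3 - <<'E'
from h import *
p,R,s=pose();print(p,s["clock"],s["contact_force"],abs(s["qd"]).max())
cv2.imwrite("pics/s9.png",manip.get_image("scene")[:,:,::-1])
t=manip.get_image("top")[:,:,::-1];cv2.imwrite("pics/t9.png",t)
a=cv2.imread("pics/top0.png");d=cv2.absdiff(a,np.ascontiguousarray(t)).max(2)
for n,r in dict(grey=(285,272,330,317),white=(340,212,378,250),tin=(285,210,322,248),bowl=(210,202,266,258),pads=(348,280,390,322),brush=(292,148,362,190),bottle=(152,196,192,234),board=(432,198,532,330),button=(214,290,244,318)).items():
    print(n,(d[r[1]:r[3],r[0]:r[2]]>40).sum())
E
```

```text
[0.2885374  0.43929764 0.40207768] 21.7 [-0.03625193  0.16516733 -0.86304475] 0.002183395616504389
grey 0
white 0
tin 0
bowl 0
pads 0
brush 0
bottle 0
board 0
button 0
```

View pics/s9.png

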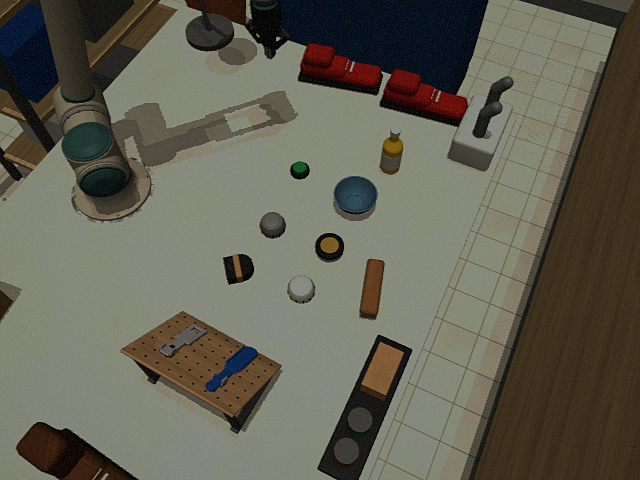

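```bash
python3 -c "
from rig import manip
print(manip.sign_off())"
```

```text
the job is handed in; nothing more can be done
None
```

The round is done in the order asked and handed in at about 22 s on the robot's clock.

- **Opener:** with the gripper shut, I held the fingertips at (0.466, -0.320, 0.153), about 3 cm above its middle, for about 2.5 s.
- **Grey pod:** I held the fingertips at (0.467, 0.080, 0.075), about 3 cm above its top, for about 2.5 s.
- **Button:** I pressed it straight down in small steps. The force rose from about 1 N to 4 N over roughly 8 mm of travel. It then jumped to 8 N and 20 N with almost no further movement, so the button had bottomed out. I then lifted off and moved the hand away.

**Last checks:** The before and after top pictures show no change at any of the listed things or at the button, so the cap is back up as far as that view shows. I had no direct reading of the button's travel. The arm stood still with no contact.

**Disagreements:** Heights triangulated from the top and scene cameras came out about 9 mm low for the opener, at 0.114 m against the stated 0.123 m. I used the stated heights for the opener and the pod. I found the button's height by touch: its top is at about 0.024 m, close to the 0.020 m triangulated.

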